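Shuttle the capsule rack under the UV hood and lock it there

TASK

The capsule rack's carriage is pinned at its loading end, outside the hood of the small UV curing station. Pull up the spring plunger's T-handle, turn it anticlockwise (seen from above) until it stops and let it settle in its rest notch so that it stays out by itself; then, by its bow handle, slide the carriage fully home under the hood, and finally turn the T-handle back so that the pin drops fully into the carriage's second hole and locks it there. Do not shift or knock over the vial, the tweezers and the aluminium puck that lie about.

Things in the scene. Friction and masses are not known exactly. Their poses are not given: they have to be found in the camera images.
- station: fixed UV curing station on the table, 326 x 88 mm. Origin on the table under its middle; its -x axis is the front, towards the robot (yaw 0.05 to 0.48 rad). A white hood (79 mm high, lamp housing on top to 92 mm, amber front window) covers the end from 22 to 150 mm along -y, open towards +y. A C-shaped bracket in front (x -106 to -50 mm, y -42 to +2 mm, 52 mm high) carries the spring plunger
- pin_grip (a point): centre of the plunger's black T-handle, a bar 52 mm long, 13 mm wide, 14 mm high; grasp across the 13 mm. Site x runs along the bar, z up. 104 mm above the table with the pin down, on the plunger's axis at station (-68, -20) mm; rises and turns with the pin. Pin down, the bar lies along the station's x. Under it a 15 mm neck and a 37 mm round steel crown collar, its top 79 mm above the table
- pin_lift (a joint): lift of the spring pin, m: 0 = fully down, 0.026 = upper stop. The spring pulls down with 4 N at 0, 8 N at 0.024. Its cross pin rides in the crown collar: it can turn only when lifted beyond 0.018 (aim for 0.022); in the rest notch it sits at 0.0135, clear of the carriage. Down in a hole of the carriage (0) it blocks it; off a hole its tip would sit on the carriage at about 0.011
- pin_turn (a joint): turn of the T-handle about the vertical, rad, anticlockwise seen from above: 0 = over the deep slot, where the pin can go down; 1.22 = over the rest notch (70 degrees); stops at -0.06 and 1.29. Slot and notch each take about +-0.1 rad of error. It turns freely while lifted
- carriage (a joint): travel of the carriage towards the station's -y, m: 0 = loading end, 0.120 = fully home against its stop under the hood. It slides with about 1.5 N of friction and stays where it is left. Its front flange, 8 mm thick, has two 14 mm holes for the 10 mm pin, one under the pin at 0, the other at 0.120
- carriage_handle (a point): centre of the carriage's bow handle: a black bar 62 mm long along station x, 10 mm wide in y, 12 mm high, centre 66 mm above the table (carriage plate top at 34 mm), on two posts. Axes as the station's; towards station -y slides the carriage home. The middle of the rack is 105 mm ahead of it; at home the bar is 47 mm outside the hood
- rack_mid (a point): centre of the loose white capsule rack with coloured capsules, 51 x 104 x 30 mm, long side along station y, lying in the carriage's 8 mm high rim; it stays there as the carriage slides
- stain_vial: small loose amber vial with a black cap, 25 mm in diameter, 48 mm high, standing on the table to the left of the station, beyond the carriage's handle; origin at its underside
- tweezers: loose steel tweezers, 110 x 16 x 10 mm, lying on the table just behind the hood; origin at the underside
- block_puck: loose aluminium puck with four resin blocks, 36 mm in diameter, 22 mm high, on the table further to the left; origin at its underside
- ultramicrotome: big fixed microtome behind the work, 0.46 m high: its front, with handwheel and knobs, stands at about x = 0.54 m for y from -0.17 to 0.40 m; the handwheel's crank reaches out to x = 0.48 at y = 0.08 m, z = 0.07 m. Keep the arm, wrist and gripper body clear of it: draw back towards the robot before swinging across

How it is judged:
On the way, in this order (a step that is already met when the one before it is completed fails the run):
1. the pin is parked: sitting in the rest notch, let go of, with the carriage still at the loading end (value of joint pin_lift between 0.0115 and 0.0158 m and value of joint pin_turn above 1 rad and value of joint carriage below 0.01 m and contact force between the fingers and station below 0.1 N), for 0.3 s.
2. the carriage is fully home under the hood, the pin still parked (value of joint carriage above 0.115 m and value of joint pin_lift above 0.0115 m and value of joint pin_turn above 1 rad), for 0.2 s.
At the end, for the whole second after the job is handed in: the carriage stands fully home under the hood (within 5 mm of its stop), at rest, with the rack lying level in it under the hood, and the pin turned back over its slot (within 0.25 rad) and fully down in the carriage's second hole (within 3 mm) (value of joint carriage above 0.115 m and value of joint pin_lift below 0.003 m and value of joint pin_turn below 0.25 rad and velocity of joint carriage below 0.005 m/s and y of rack_mid in the frame of station below -0.07 m and z of rack_mid in the frame of station between 0.04 and 0.056 m and angle between rack_mid's own z axis and vertical below 0.1 rad); the robot touches nothing.
It fails at once if the vial is knocked over (angle between stain_vial's own z axis and vertical above 0.6 rad).
It fails at once if the vial is shifted by more than 30 mm (distance of stain_vial from where it was at the start of the episode above 0.03 m).
It fails at once if the tweezers are shifted by more than 30 mm (distance of tweezers from where it was at the start of the episode above 0.03 m).
It fails at once if the puck is shifted by more than 30 mm (distance of block_puck from where it was at the start of the episode above 0.03 m).
It also fails if it takes over 64 s, if anything falls off the work surface, if the arm or the gripper's body presses on something with over 40 N, if the wrist force passes 120 N, or if a joint passes its speed limit or range.

ROBOT

A 6-joint arm with a two-finger parallel gripper is mounted at the origin on a cart in front of the work surface, level with it; the furniture and walls round the work are solid. World frame = base frame: x ahead of the robot, y to its left, z up, the work surface at z = 0. Lengths are in m, angles in rad, forces in N, time in s.
With the tool pointing down it reaches from about 0.325 to 0.925 m from the base axis. Payload 3.1 kg.
Tool frame: the origin (TCP) lies at the very end of the fingers, on their centre line; the grasp point (between the pads) lies 19 mm behind it (env.tcp_to_grasp is the distance from the TCP to the grasp point, in m); z points along the fingers, y is the line along which they close (so a half turn about z gives the same grasp; the last joint's range is limited). The gripper opens to 85 mm and grips with 20 to 120 N. Pads are 22 mm wide; open, the fingers measure 114 mm over their backs; the gripper's body (76 mm by 85 mm) begins 54 mm behind the grasp point. The pads swing forward as they close: fully open they stand 13 mm farther back than shut.
Start: joints at [1.02, 0.217, 1.613, -0, 1.311, -0.112], TCP at [0.266, 0.566, 0.231] pointing down, gripper open.
Joint ranges: [-2.75, 2.75], [-0.78, 2.1], [0.31, 2.55], [-1.13, 4.27], [0.13, 2.63], [-2.58, 2.58]. Speed limits (rad/s): [2.79, 2.79, 3.14, 3.14, 3.14, 3.14].

INTERFACE

Orientations are given as a unit quaternion [w, x, y, z].
In Python, from bench import read_state, viewer, env gives the robot as it stands.
- The arm moves only by the tool carry_out, never from a script. Its argument "rows" is a list of rows, each a list of 5 numbers: the shift along the tool's x, y, z in mm, then the turn about the tool's z in rad, then the closure in counts, from 0 (fully open) to 255 (shut). A call has exactly 5 rows; each row shifts and turns the commanded pose from where the row before left it, along the tool's axes as they then stand; what a row does not reach is not made up. A row lasts 1/12 s, in which the tool goes at most 41.7 mm and 7.16 degrees, less where a joint would pass 70% of its speed; a pose out of reach is approached as far as the arm can. A call with a gripper value outside its range is refused whole. The fingers move at their own pace and stop on an object; the grip force is fixed at half the most. Time passes only in rows, so rows that do not move let the fingers close, or fill a call up. It gives the time, the measured TCP pose, the force, the opening and the grip force at its end, in the units of the state.
- read_state(): the state, without advancing time (a new reading comes with each control period).
- viewer.camera(name): name is "side" or "top" or "wrist"; returns the picture (400x640x3 uint8, blue, green, red); there is no depth.
- viewer.get_calibration(name): a dict with "fx", "fy", "cx", "cy" (pixels), "extrinsics" (4x4, takes a point from camera to world coordinates). Camera axes: x right, y down, z forward; pixel columns grow to the right and rows downward; lengths in m; the calibration is good to about 2 mm. A picture is of the moment at which its call begins: read the wrist's pose just before it. get_calibration takes no time and is no camera call; for the wrist camera it gives the pose at the moment of the call.
- env.job_done(): hands the job in; it is judged then, once.
The state is a dict: "clock": time; "joint_positions": joint angles; "qd": joint speeds; "joint_efforts": joint torques, N m; "tool_pos": TCP position; "orientation": TCP orientation; "force": force on the tool from outside, world axes, zero at the start; "wrist_torque": the same for the moment, N m; "finger_gap": finger opening in m; "gripper_force": force on a finger pad.
Only numpy, scipy, OpenCV 4.12 (cv2) and the standard library are available. Lean on these libraries where they do the work, as an engineer would, in place of code of your own. Each camera call takes 0.05 s, during which the arm holds its last target. There are 200 camera calls.

## Working session

There is one attempt and no reset: what is moved stays moved. The work goes in short steps, Python scripts to look and compute and a tool call to move; the robot and the scene stay as the last step left them, time stands still between calls to the robot, and variables do not carry over. Pictures are saved under pics/ and viewed, at most 10 in all, crops included, and the job is handed in when it is done.

Besides the shell and the picture viewer there is one more tool, called by a JSON object that holds its "api" and its "payload", one argument or row to a line. carry_out: Moves the arm, as the interface text tells. Its arguments: {"type":"object","properties":{"rows":{"type":"array","items":{"type":"array","items":{"type":"number"}}}},"required":["rows"]}

```bash
mkdir -p pics; ls
python3 - <<'E'
from bench import read_state, viewer, env
import cv2, numpy as np
print(read_state())
for n in ("side","top"):
    im=viewer.camera(n); cv2.imwrite(f"pics/{n}0.png",im)
    c=viewer.get_calibration(n); print(n,c)
E
```

```text
pics
{'clock': 0.0, 'joint_positions': array([ 1.01979703e+00,  2.17779956e-01,  1.61494199e+00,  1.87806580e-05,
        1.31133053e+00, -1.12215125e-01]), 'qd': array([ 1.79850885e-03, -6.09551802e-05,  1.22703314e-03, -7.59770536e-04,
       -1.33140002e-03,  1.22720005e-03]), 'joint_efforts': array([-4.15335526e-04, -3.96840656e+01, -3.03858626e+01, -8.52156268e-05,
        9.62057034e-03, -5.67187087e-06]), 'tool_pos': array([0.26507024, 0.56508857, 0.2299482 ]), 'orientation': array([-4.08991657e-04,  2.17638520e-01,  9.76028669e-01, -1.15994989e-03]), 'force': array([-0.38473389, -0.06292931,  0.44034593]), 'wrist_torque': array([-0.01486431, -0.11280698, -0.02612971]), 'gripper_force': 0.0, 'finger_gap': 0.08502218694904624}
side {'fx': 390.0661439675991, 'fy': 390.0661439675991, 'cx': 313.2522894986765, 'cy': 199.17956548076097, 'extrinsics': array([[ 0.99686082, -0.03467279,  0.07117797,  0.48092736],
       [-0.07817428, -0.57345204,  0.81550079, -0.74639579],
       [ 0.01254146, -0.81850507, -0.57436239,  0.59656606],
       [ 0.        ,  0.        ,  0.        ,  1.        ]])}
top {'fx': 431.5261153347566, 'fy': 431.5261153347566, 'cx': 319.5668776958205, 'cy': 188.80908647213914, 'extrinsics': array([[ 4.74074640e-02, -9.75782569e-01,  2.13543695e-01,
         3.07217954e-01],
       [-9.98875290e-01, -4.64889833e-02,  9.32364082e-03,
        -2.03888476e-02],
       [ 8.29583092e-04, -2.13745531e-01, -9.76889021e-01,
         1.22031380e+00],
       [ 0.00000000e+00,  0.00000000e+00,  0.00000000e+00,
         1.00000000e+00]])}
```

View pics/top0.png

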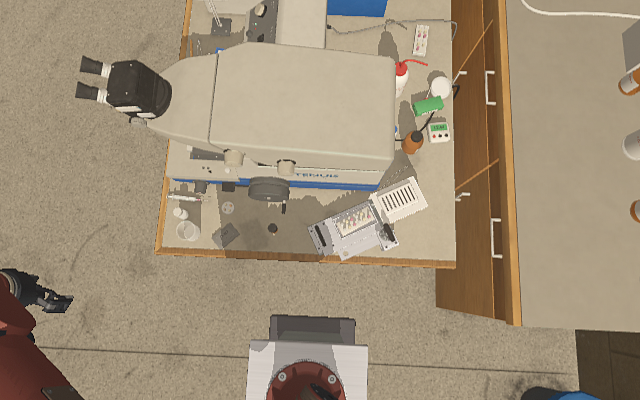

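View pics/side0.png

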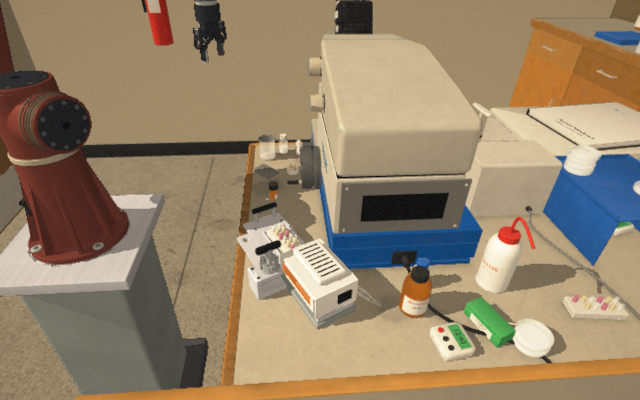

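The top view shows the hood around (400,199), the T-handle near (388,232), the bow handle near (320,237), the vial near (273,228) and the puck near (228,208). I'll enlarge both views.

```bash
cat > h.py <<'E'
from bench import read_state, viewer, env
import cv2, numpy as np
from scipy.spatial.transform import Rotation as R
def ray(n,u,v,c=None):
    c=c or viewer.get_calibration(n); E=c["extrinsics"]
    d=E[:3,:3]@np.array([(u-c["cx"])/c["fx"],(v-c["cy"])/c["fy"],1]); return E[:3,3],d
def onz(n,u,v,z,c=None):
    o,d=ray(n,u,v,c); return (o+d*(z-o[2])/d[2])
def proj(n,p,c=None):
    c=c or viewer.get_calibration(n); E=c["extrinsics"]
    q=E[:3,:3].T@(np.asarray(p)-E[:3,3]); return np.array([c["fx"]*q[0]/q[2]+c["cx"],c["fy"]*q[1]/q[2]+c["cy"]])
def state():
    s=read_state(); r=R.from_quat(np.roll(s["orientation"],-1)).as_matrix()
    return s,r
E
python3 - <<'E'
from h import *
t=cv2.imread("pics/top0.png")[165:275,210:440]; s=cv2.imread("pics/side0.png")[190:330,230:390]
a=cv2.resize(t,None,fx=3.4,fy=3.4,interpolation=cv2.INTER_CUBIC);cv2.imwrite("pics/tc.png",a)
a=cv2.resize(s,None,fx=4,fy=4,interpolation=cv2.INTER_CUBIC);cv2.imwrite("pics/sc.png",a)
E
```

```text
(no output)
```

View pics/tc.png

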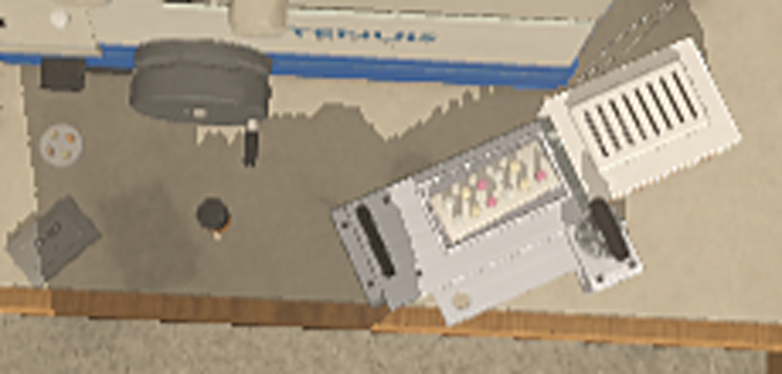

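View pics/sc.png

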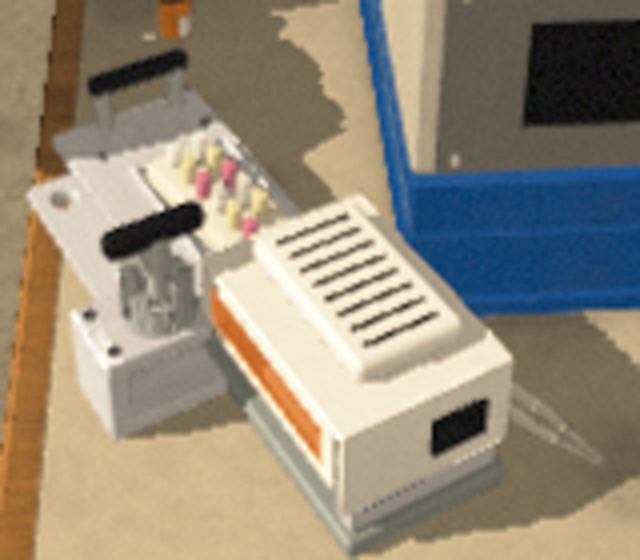

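The crops show the T-handle bar from about (384,223) to (394,241) in the full top image, and the bow handle from (316,226) to (325,247). The vial is at (273,228), the puck at (228,208) and the tweezers behind the hood. Next I'll measure these with dark masks.

Run:
```python
from h import *
def blob(n,x0,y0,x1,y1,th=75):
    im=cv2.imread(f"pics/{n}0.png"); m=np.zeros(im.shape[:2],np.uint8); m[y0:y1,x0:x1]=(im[y0:y1,x0:x1].max(2)<th)
    k,l,s,c=cv2.connectedComponentsWithStats(m); i=1+np.argmax(s[1:,4]); 
    p=np.argwhere(l==i)[:,::-1].astype(np.float32); r=cv2.minAreaRect(p)
    b=cv2.boxPoints(r); e=[b[1]-b[0],b[2]-b[1]]; L=max(e,key=np.linalg.norm); ct=p.mean(0)
    return ct,ct+L/2,ct-L/2,len(p)
def tri(t,s):
    o1,d1=ray("top",*t);o2,d2=ray("side",*s);a=np.linalg.lstsq(np.c_[d1,-d2],o2-o1,rcond=None)[0]
    p,q=o1+a[0]*d1,o2+a[1]*d2; return (p+q)/2,np.linalg.norm(p-q)
bx={"T":((380,218,400,245),(254,238,284,256),.106),"bow":((312,222,330,250),(250,200,280,216),.068)}
for k,(t,s,z) in bx.items():
    T=blob("top",*t);S=blob("side",*s); print(k,T,S)
    print(" tri",tri(T[0],S[0]))
    for n,B in(("top",T),("side",S)):
        c,a,b=[onz(n,*q,z) for q in B[:3]]; d=a-b; print(n,c.round(4),"len",np.linalg.norm(d).round(4),"yaw",np.arctan(d[1]/d[0]).round(3))
for n,u,v,z in(("vial",272.5,228,.045),("puck",228,208,.02)): print(n,onz("top",u,v,z).round(3))
```

```text
T (array([388.68628, 231.76471], dtype=float32), array([393.14383, 239.7883 ], dtype=float32), array([384.22873, 223.74112], dtype=float32), 51) (array([267.39645, 247.36095], dtype=float32), array([279.4248 , 242.73466], dtype=float32), array([255.3681 , 251.98723], dtype=float32), 169)
 tri (array([ 0.44517998, -0.19464971,  0.10136909]), np.float64(0.0021406408092348914))
top [ 0.4457 -0.1938  0.106 ] len 0.0469 yaw 0.527
side [ 0.4445 -0.2001  0.106 ] len 0.0496 yaw 0.475
bow (array([320.     , 235.38571], dtype=float32), array([324.35052, 245.17438], dtype=float32), array([315.64948, 225.59705], dtype=float32), 70) (array([264. , 207.5], dtype=float32), array([276.15, 203.45], dtype=float32), array([251.85, 211.55], dtype=float32), 130)
 tri (array([ 0.43179052, -0.01665882,  0.06415593]), np.float64(0.0012267043497619216))
top [ 0.432  -0.0166  0.068 ] len 0.0572 yaw 0.465
side [ 0.4316 -0.0221  0.068 ] len 0.0613 yaw 0.474
vial [0.448 0.114 0.045]
puck [0.502 0.246 0.02 ]
```

{"api": "carry_out", "payload": {
  "rows": [
    [-24,-30,0,0,0],
    [-24,-30,0,0,0],
    [-24,-30,0,0,0],
    [-24,-30,0,0,0],
    [-24,-30,0,0,0]
  ]
}}

```text
clock: 0.52
tool_pos: [0.31, 0.3771, 0.2305]
orientation: [-0.0, 0.217, 0.976, -0.001]
force: [0.0, -0.7, -0.2]
finger_gap: 0.0852
gripper_force: 0.0
```

{"api": "carry_out", "payload": {
  "rows": [
    [-24,-30,0,0,0],
    [-24,-30,0,0,0],
    [-24,-30,0,0,0],
    [-24,-30,0,0,0],
    [-24,-30,0,0,0]
  ]
}}

```text
clock: 0.93
tool_pos: [0.3549, 0.1905, 0.2309]
orientation: [-0.0, 0.217, 0.976, -0.0]
force: [0.3, -0.5, 0.0]
finger_gap: 0.0856
gripper_force: 0.0
```

{"api": "carry_out", "payload": {
  "rows": [
    [-24,-30,0,0,0],
    [-24,-30,0,0,0],
    [-24,-30,0,0,0],
    [-24,-30,0,0,0],
    [-24,-30,0,0,0]
  ]
}}

```text
clock: 1.35
tool_pos: [0.3999, 0.0037, 0.2311]
orientation: [0.0, 0.218, 0.976, 0.0]
force: [1.2, 0.6, 0.1]
finger_gap: 0.0852
gripper_force: 0.0
```

{"api": "carry_out", "payload": {
  "rows": [
    [-24,-30,0,0,0],
    [-24,-30,0,0,0],
    [-24,-30,0,0,0],
    [-20,-30,0,0,0],
    [-15,-20,0,0,0]
  ]
}}

```text
clock: 1.77
tool_pos: [0.4374, -0.1698, 0.231]
orientation: [-0.0, 0.219, 0.976, -0.0]
force: [-0.2, 0.2, -0.2]
finger_gap: 0.0857
gripper_force: 0.0
```

{"api": "carry_out", "payload": {
  "rows": [
    [0,0,0,0.12,0],
    [0,0,0,0.12,0],
    [0,0,0,0.12,0],
    [0,0,0,0.12,0],
    [0,0,0,0.12,0]
  ]
}}

```text
clock: 2.18
tool_pos: [0.4371, -0.1667, 0.2307]
orientation: [-0.001, 0.499, 0.867, 0.0]
force: [0.5, -0.9, 0.6]
finger_gap: 0.0855
gripper_force: 0.0
```

{"api": "carry_out", "payload": {
  "rows": [
    [0,0,0,0.12,0],
    [0,0,0,0.12,0],
    [0,0,0,0.12,0],
    [0,0,0,0.12,0],
    [0,0,0,0.12,0]
  ]
}}

```text
clock: 2.6
tool_pos: [0.4372, -0.1665, 0.2307]
orientation: [-0.001, 0.733, 0.68, -0.0]
force: [0.2, -0.2, -0.3]
finger_gap: 0.0853
gripper_force: 0.0
```

{"api": "carry_out", "payload": {
  "rows": [
    [0,0,0,0.12,0],
    [0,0,0,0.12,0],
    [0,0,0,0.12,0],
    [0,0,0,0.12,0],
    [0,0,0,0.12,0]
  ]
}}

```text
clock: 3.02
tool_pos: [0.4372, -0.1665, 0.2307]
orientation: [-0.0, 0.901, 0.434, -0.0]
force: [-0.2, 0.2, 0.6]
finger_gap: 0.0856
gripper_force: 0.0
```

{"api": "carry_out", "payload": {
  "rows": [
    [0,0,0,0.12,0],
    [0,0,0,0.12,0],
    [0,0,0,0.12,0],
    [0,0,0,0.07,0],
    [0,0,0,0,0]
  ]
}}

```text
clock: 3.43
tool_pos: [0.4372, -0.1665, 0.2308]
orientation: [-0.0, 0.972, 0.234, -0.0]
force: [0.6, -0.4, 0.1]
finger_gap: 0.0856
gripper_force: 0.0
```

Now the tool yaw is about 0.47. I'll take a wrist view to refine.

Run:
```python
from h import *
c=viewer.get_calibration("wrist"); im=viewer.camera("wrist"); cv2.imwrite("pics/w1.png",im)
import pickle; pickle.dump(c,open("w1.pkl","wb"))
print(proj("wrist",[.4452,-.1945,.104],c), c["extrinsics"].round(3))
```

```text
[348.41481905 202.56469732] [[ 0.454 -0.86  -0.231  0.496]
 [-0.891 -0.439 -0.117 -0.137]
 [-0.001  0.259 -0.966  0.374]
 [ 0.     0.     0.     1.   ]]
```

View pics/w1.png

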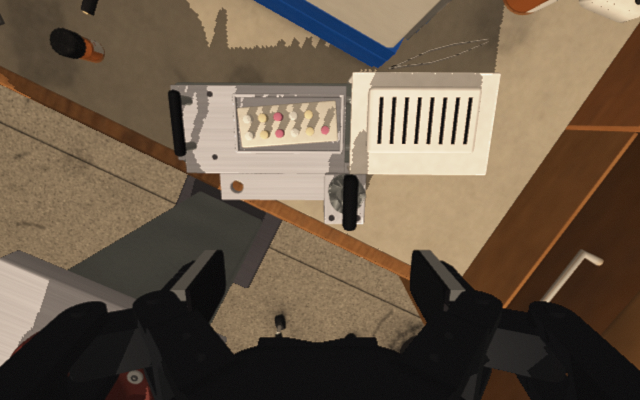

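The T-bar is at about (350,202) in the wrist view, against a prediction of (348,203), and it stands almost vertical, so the yaw is nearly aligned. The bow handle is at (177,123). I'll refine with masks.

Run:
```python
from h import *
import pickle; c=pickle.load(open("w1.pkl","rb")); im=cv2.imread("pics/w1.png")
s,r=state(); print(s["tool_pos"], "yaw",np.arctan2(r[1,0],r[0,0]))
for n,(x0,y0,x1,y1),z in(("T",(340,172,362,235),.110),("bow",(165,85,190,160),.071)):
    m=(im[y0:y1,x0:x1].max(2)<40).astype(np.uint8); k,l,st,_=cv2.connectedComponentsWithStats(m); i=1+np.argmax(st[1:,4])
    p=np.argwhere(l==i)[:,::-1].astype(np.float32)+[x0,y0]; p=p.astype(np.float32)
    q=np.array([onz("wrist",*a,z,c)[:2] for a in p]); rr=cv2.minAreaRect((q*1000).astype(np.float32)); mu=q.mean(0)
    w,v=np.linalg.eigh(np.cov((q-mu).T)); d=v[:,1]; print(n,len(p),mu.round(4),rr,"yaw",np.arctan(d[1]/d[0]).round(3))
    dl=r.T@np.r_[mu-s["tool_pos"][:2],0]; print(" tool-frame delta mm",(dl*1000).round(1))
```

```text
[ 0.43726494 -0.16650444  0.23083513] yaw 0.47440440521150007
T 746 [ 0.4475 -0.1938] ((446.9012145996094, -194.4632110595703), (49.519649505615234, 12.29456901550293), 28.269067764282227) yaw 0.478
 tool-frame delta mm [-3.3 29.  -0. ]
bow 719 [ 0.4338 -0.0188] ((433.3459167480469, -19.295255661010742), (59.73885726928711, 11.115253448486328), 26.726909637451172) yaw 0.465
 tool-frame delta mm [ 6.44e+01 -1.33e+02  1.00e-01]
```

{"api": "carry_out", "payload": {
  "rows": [
    [-2,15,0,0,60],
    [-2,14,0,0,60],
    [0,0,25,0,60],
    [0,0,25,0,60],
    [0,0,20,0,60]
  ]
}}

```text
clock: 3.9
tool_pos: [0.4476, -0.1959, 0.1601]
orientation: [0.0, 0.972, 0.234, 0.0]
force: [-0.5, -0.6, 0.9]
finger_gap: 0.0655
gripper_force: 0.0
```

{"api": "carry_out", "payload": {
  "rows": [
    [0,0,20,0,60],
    [0,0,20,0,60],
    [0,0,15,0,60],
    [0,0,10,0,60],
    [0,0,8,0,60]
  ]
}}

```text
clock: 4.32
tool_pos: [0.4471, -0.1951, 0.087]
orientation: [-0.0, 0.972, 0.234, -0.0]
force: [0.5, -0.4, 0.8]
finger_gap: 0.0657
gripper_force: 0.0
```

{"api": "carry_out", "payload": {
  "rows": [
    [0,0,0,0,120],
    [0,0,0,0,150],
    [0,0,0,0,180],
    [0,0,0,0,220],
    [0,0,0,0,255]
  ]
}}

```text
clock: 4.73
tool_pos: [0.4478, -0.1941, 0.0898]
orientation: [-0.0, 0.972, 0.234, 0.0]
force: [-1.1, 3.2, 3.3]
finger_gap: 0.0118
gripper_force: 58.5
```

{"api": "carry_out", "payload": {
  "rows": [
    [0,0,0,0,255],
    [0,0,0,0,255],
    [0,0,0,0,255],
    [0,0,0,0,255],
    [0,0,0,0,255]
  ]
}}

```text
clock: 5.15
tool_pos: [0.4478, -0.1941, 0.0897]
orientation: [-0.0, 0.972, 0.234, 0.0]
force: [-1.6, 3.8, 5.5]
finger_gap: 0.0118
gripper_force: 58.9
```

{"api": "carry_out", "payload": {
  "rows": [
    [0,0,-5,0,255],
    [0,0,-6,0,255],
    [0,0,-6,0,255],
    [0,0,-6,0,255],
    [0,0,0,0,255]
  ]
}}

```text
clock: 5.57
tool_pos: [0.4474, -0.194, 0.1119]
orientation: [-0.0, 0.972, 0.234, 0.0]
force: [3.9, 1.5, -8.9]
finger_gap: 0.012
gripper_force: 58.5
```

{"api": "carry_out", "payload": {
  "rows": [
    [0,0,0,-0.1,255],
    [0,0,0,-0.1,255],
    [0,0,0,-0.1,255],
    [0,0,0,-0.1,255],
    [0,0,0,-0.1,255]
  ]
}}

```text
clock: 5.98
tool_pos: [0.4465, -0.1931, 0.1103]
orientation: [-0.001, 0.883, 0.469, 0.0]
force: [3.5, 3.7, -8.2]
finger_gap: 0.0121
gripper_force: 58.5
```

{"api": "carry_out", "payload": {
  "rows": [
    [0,0,0,-0.1,255],
    [0,0,0,-0.1,255],
    [0,0,0,-0.1,255],
    [0,0,0,-0.1,255],
    [0,0,0,-0.1,255]
  ]
}}

```text
clock: 6.4
tool_pos: [0.4453, -0.1926, 0.1097]
orientation: [-0.003, 0.739, 0.673, -0.0]
force: [0.9, 3.4, -8.1]
finger_gap: 0.012
gripper_force: 58.6
```

{"api": "carry_out", "payload": {
  "rows": [
    [0,0,0,-0.1,255],
    [0,0,0,-0.1,255],
    [0,0,0,-0.03,255],
    [0,0,0,0,255],
    [0,0,0,0,255]
  ]
}}

```text
clock: 6.82
tool_pos: [0.4448, -0.1926, 0.1096]
orientation: [-0.003, 0.659, 0.752, -0.0]
force: [-1.8, 4.6, -9.1]
finger_gap: 0.0119
gripper_force: 58.7
```

Run:
```python
from h import *
s,r=state(); print(s["tool_pos"], "yaw",np.arctan2(r[1,0],r[0,0]),s["force"],s["wrist_torque"],s["joint_positions"])
```

```text
[ 0.44482436 -0.19264587  0.10964731] yaw 1.7018878922420881 [-1.75791035  4.59583113 -9.07866981] [0.70810974 0.1894838  0.03166843] [-5.53775598e-01  6.75419551e-02  2.03061557e+00  3.03494296e-04
  1.05016231e+00 -6.85030262e-01]
```

{"api": "carry_out", "payload": {
  "rows": [
    [0,0,-1,0,255],
    [0,0,3,0,255],
    [0,0,3,0,255],
    [0,0,2,0,255],
    [0,0,0,0,255]
  ]
}}

```text
clock: 7.23
tool_pos: [0.445, -0.1927, 0.1034]
orientation: [-0.003, 0.659, 0.752, -0.0]
force: [-3.0, 5.4, -5.3]
finger_gap: 0.0119
gripper_force: 59.1
```

{"api": "carry_out", "payload": {
  "rows": [
    [0,0,1,0,255],
    [0,0,0,0,220],
    [0,0,0,0,150],
    [0,0,0,0,150],
    [0,0,0,0,150]
  ]
}}

```text
clock: 7.65
tool_pos: [0.4497, -0.1965, 0.1057]
orientation: [0.003, 0.659, 0.752, -0.0]
force: [0.7, -0.1, 0.7]
finger_gap: 0.0353
gripper_force: 0.0
```

{"api": "carry_out", "payload": {
  "rows": [
    [0,0,-5,0,150],
    [0,0,-15,0,150],
    [0,0,-25,0,150],
    [0,0,-30,0,150],
    [0,0,-35,0,150]
  ]
}}

```text
clock: 8.07
tool_pos: [0.4468, -0.1945, 0.2144]
orientation: [-0.0, 0.659, 0.752, -0.0]
force: [-0.4, -1.0, -0.5]
finger_gap: 0.0348
gripper_force: 0.0
```

Run:
```python
from h import *
import pickle
s,r=state(); print(s["tool_pos"],s["force"])
c=viewer.get_calibration("wrist"); im=viewer.camera("wrist"); cv2.imwrite("pics/w2.png",im); pickle.dump(c,open("w2.pkl","wb"))
sd=viewer.camera("side")[190:330,230:390]; cv2.imwrite("pics/s2.png",cv2.resize(sd,None,fx=4,fy=4,interpolation=cv2.INTER_CUBIC))
```

```text
[ 0.44681695 -0.19449217  0.21436326] [-0.40762778 -1.00607683 -0.48651958]
```

View pics/s2.png

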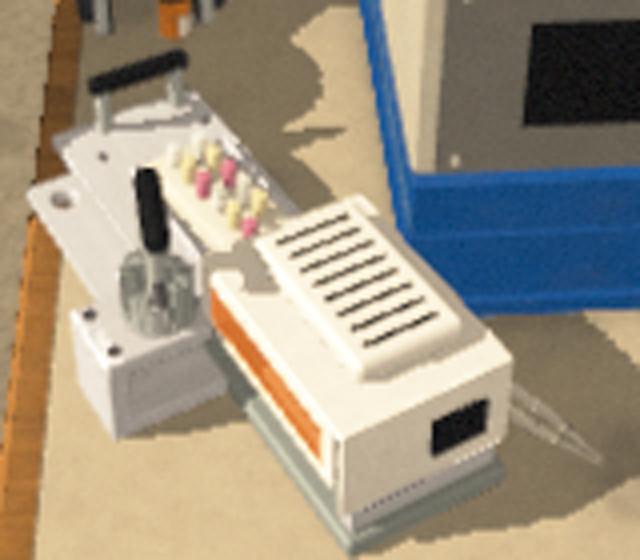

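The side view shows the handle turned over the rest notch and standing raised, with the carriage still at its loading end. Next I move to the +y side of the bow handle with the fingers shut.

{"api": "carry_out", "payload": {
  "rows": [
    [35,-2,0,0,255],
    [35,-2,0,0,255],
    [35,-2,0,0,255],
    [35,-2,0,0,255],
    [35,-2,0,0,255]
  ]
}}

```text
clock: 8.58
tool_pos: [0.4145, -0.0213, 0.2142]
orientation: [0.001, 0.659, 0.752, 0.001]
force: [0.2, -0.3, -0.0]
finger_gap: 0.0
gripper_force: 0.0
```

{"api": "carry_out", "payload": {
  "rows": [
    [31,0,0,0,255],
    [0,0,30,0,255],
    [0,0,30,0,255],
    [0,0,30,0,255],
    [0,0,20,0,255]
  ]
}}

```text
clock: 9.0
tool_pos: [0.4096, 0.0088, 0.1017]
orientation: [0.0, 0.659, 0.753, -0.0]
force: [-0.5, 0.4, -0.6]
finger_gap: -0.0001
gripper_force: 0.0
```

Run:
```python
from h import *
s,r=state(); print(s["tool_pos"],s["force"],s["finger_gap"],"yaw",np.arctan2(r[1,0],r[0,0]))
d=viewer.camera("side")[150:330,200:390]; cv2.imwrite("pics/s3.png",cv2.resize(d,None,fx=3,fy=3,interpolation=cv2.INTER_CUBIC))
```

```text
[0.40962909 0.00882065 0.10171825] [-0.45076615  0.35503234 -0.60856254] -5.320246325492934e-05 yaw 1.7037803202083208
```

View pics/s3.png

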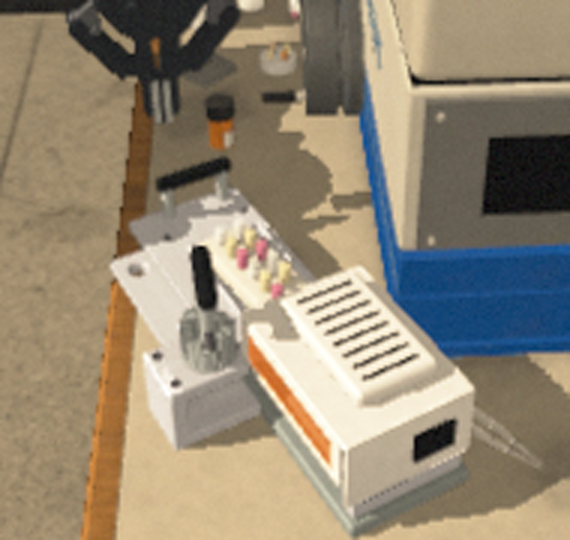

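The closed fingers (162,100) are clear behind the bow handle (195,172). I'll lower them and push along station -y.

{"api": "carry_out", "payload": {
  "rows": [
    [0,0,22,0,255],
    [0,0,20,0,255],
    [0,0,0,0,255],
    [-9.4,3.3,0,0,255],
    [-9.4,3.3,0,0,255]
  ]
}}

```text
clock: 9.47
tool_pos: [0.4201, -0.0096, 0.0626]
orientation: [0.0, 0.659, 0.752, 0.0]
force: [-1.1, 2.2, -1.2]
finger_gap: -0.0002
gripper_force: 1.0
```

{"api": "carry_out", "payload": {
  "rows": [
    [-9.4,3.3,0,0,255],
    [-9.4,3.3,0,0,255],
    [-9.4,3.3,0,0,255],
    [-9.4,3.3,0,0,255],
    [-9.4,3.3,0,0,255]
  ]
}}

```text
clock: 9.88
tool_pos: [0.4431, -0.055, 0.0621]
orientation: [0.001, 0.659, 0.752, 0.0]
force: [-1.7, 1.7, 2.3]
finger_gap: -0.0001
gripper_force: 1.1
```

Run:
```python
from h import *
s,r=state(); print(s["tool_pos"],s["force"],"yaw",np.arctan2(r[1,0],r[0,0]))
im=viewer.camera("top")[165:275,210:440]; cv2.imwrite("pics/t4.png",cv2.resize(im,None,fx=3.4,fy=3.4,interpolation=cv2.INTER_CUBIC))
```

```text
[ 0.44306529 -0.05499791  0.06212864] [-1.68077737  1.67387159  2.29496262] yaw 1.7022870817488827
```

{"api": "carry_out", "payload": {
  "rows": [
    [-9.4,3.3,0,0,255],
    [-9.4,3.3,0,0,255],
    [-9.4,3.3,0,0,255],
    [-9.4,3.3,0,0,255],
    [-7.5,2.7,0,0,255]
  ]
}}

```text
clock: 10.35
tool_pos: [0.4642, -0.0974, 0.0614]
orientation: [0.0, 0.659, 0.752, -0.0]
force: [-0.8, 1.3, 1.9]
finger_gap: -0.0003
gripper_force: 1.0
```

{"api": "carry_out", "payload": {
  "rows": [
    [-2.8,1,0,0,255],
    [-2.8,1,0,0,255],
    [-2.8,1,0,0,255],
    [-1.9,0.7,0,0,255],
    [-0.9,0.3,0,0,255]
  ]
}}

```text
clock: 10.77
tool_pos: [0.4689, -0.1069, 0.0612]
orientation: [-0.0, 0.659, 0.752, -0.0]
force: [-0.8, 0.8, 0.9]
finger_gap: -0.0002
gripper_force: 0.8
```

{"api": "carry_out", "payload": {
  "rows": [
    [-1.9,0.7,0,0,255],
    [-1.9,0.7,0,0,255],
    [-1.9,0.7,0,0,255],
    [0,0,0,0,255],
    [0,0,0,0,255]
  ]
}}

```text
clock: 11.18
tool_pos: [0.4716, -0.1122, 0.0612]
orientation: [-0.0, 0.659, 0.752, -0.0]
force: [-0.3, 1.4, 0.7]
finger_gap: -0.0002
gripper_force: 0.8
```

{"api": "carry_out", "payload": {
  "rows": [
    [-1.9,0.7,0,0,255],
    [-1.9,0.7,0,0,255],
    [-1.9,0.7,0,0,255],
    [0,0,0,0,255],
    [0,0,0,0,255]
  ]
}}

```text
clock: 11.6
tool_pos: [0.4718, -0.1128, 0.0609]
orientation: [-0.006, 0.66, 0.752, 0.001]
force: [-5.4, 14.6, 11.2]
finger_gap: -0.0002
gripper_force: 8.0
```

{"api": "carry_out", "payload": {
  "rows": [
    [2.8,-1,0,0,255],
    [9.4,-3.3,0,0,255],
    [14.1,-5,0,0,255],
    [0,0,-15,0,255],
    [0,0,-35,0,255]
  ]
}}

```text
clock: 12.02
tool_pos: [0.4566, -0.0903, 0.1068]
orientation: [-0.005, 0.659, 0.753, -0.002]
force: [0.5, -0.7, -0.4]
finger_gap: -0.0
gripper_force: 0.0
```

{"api": "carry_out", "payload": {
  "rows": [
    [0,0,-35,0,255],
    [0,0,-35,0,255],
    [0,0,-30,0,255],
    [0,0,0,0,150],
    [0,0,0,0,100]
  ]
}}

```text
clock: 12.43
tool_pos: [0.4635, -0.0931, 0.214]
orientation: [0.003, 0.659, 0.752, 0.001]
force: [0.6, -0.9, 0.1]
finger_gap: 0.0232
gripper_force: 0.0
```

Run:
```python
from h import *
import pickle
s,r=state(); print(s["tool_pos"],s["force"],"yaw",np.arctan2(r[1,0],r[0,0]))
dl=r.T@(np.array([.4460,-.1938,0])-s["tool_pos"]);print("to T mm",dl*1000)
a=viewer.camera("side")[190:330,230:390]; b=viewer.camera("wrist"); c=viewer.get_calibration("wrist"); pickle.dump(c,open("w5.pkl","wb")); cv2.imwrite("pics/w5.png",b)
a=cv2.resize(a,(457,400),interpolation=cv2.INTER_CUBIC); cv2.imwrite("pics/m5.png",cv2.resize(np.hstack([a,b]),(800,292)))
print(proj("wrist",[.446,-.1938,.1245],c))
```

```text
[ 0.4635354  -0.09310798  0.21398419] [ 0.58862932 -0.93532138  0.05289429] yaw 1.7030557675241522
to T mm [-96.72611479 -31.90180489 214.15400575]
[283.6400995  319.44935354]
```

View pics/m5.png

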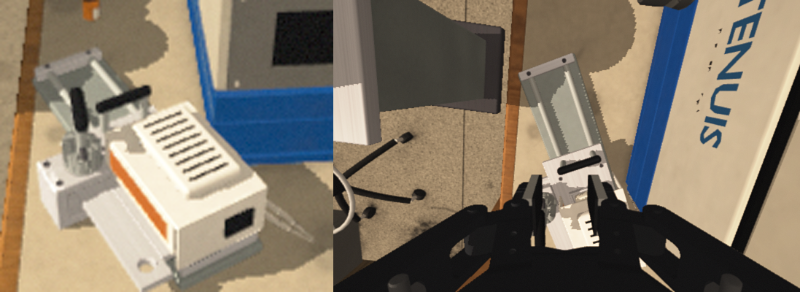

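The carriage is fully under the hood and the handle is still parked. I'll go above the T-handle.

{"api": "carry_out", "payload": {
  "rows": [
    [-20,-7,0,0,140],
    [-20,-7,0,0,140],
    [-20,-7,0,0,140],
    [-20,-6,0,0,140],
    [-17,-5,0,0,140]
  ]
}}

```text
clock: 12.95
tool_pos: [0.4411, -0.1933, 0.2086]
orientation: [-0.002, 0.659, 0.752, -0.001]
force: [-0.1, -0.2, -0.7]
finger_gap: 0.0386
gripper_force: 0.0
```

{"api": "carry_out", "payload": {
  "rows": [
    [0,0,0,0,140],
    [0,0,25,0,140],
    [0,0,20,0,140],
    [0,0,10,0,140],
    [0,0,0,0,140]
  ]
}}

```text
clock: 13.37
tool_pos: [0.4399, -0.1906, 0.1519]
orientation: [-0.005, 0.659, 0.752, -0.001]
force: [-0.4, 0.3, -0.7]
finger_gap: 0.0384
gripper_force: 0.0
```

Run:
```python
from h import *
s,r=state(); print(s["tool_pos"],s["force"],s["finger_gap"],"yaw",np.arctan2(r[1,0],r[0,0]))
dl=r.T@(np.array([.4460,-.1938,.102])-s["tool_pos"]);print("to T mm",dl*1000)
a=viewer.camera("side")[150:290,230:390]; b=viewer.camera("wrist"); cv2.imwrite("pics/w6.png",b)
a=cv2.resize(a,(457,400),interpolation=cv2.INTER_CUBIC); cv2.imwrite("pics/m6.png",cv2.resize(np.hstack([a,b]),(800,292)))
```

```text
[ 0.43990346 -0.19059662  0.15185321] [-0.40866986  0.26943433 -0.70512912] 0.03840422137464156 yaw 1.7030669935918525
to T mm [-4.28110288  5.97134248 49.78741726]
```

View pics/m6.png

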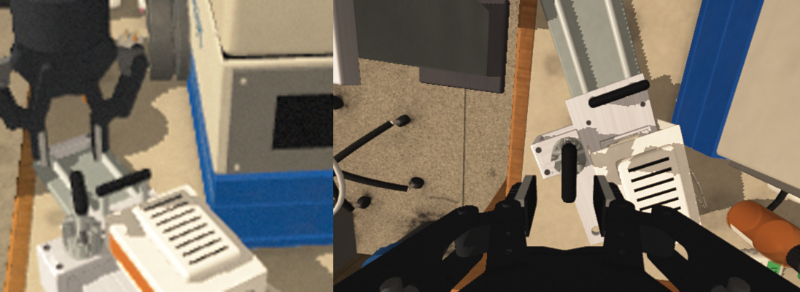

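The T-bar lies between the fingers, with about 5 mm of offset to correct.

{"api": "carry_out", "payload": {
  "rows": [
    [-4,5,0,0,140],
    [0,0,15,0,140],
    [0,0,15,0,140],
    [0,0,12,0,140],
    [0,0,7,0,140]
  ]
}}

```text
clock: 13.88
tool_pos: [0.4492, -0.1967, 0.1074]
orientation: [0.001, 0.659, 0.752, 0.0]
force: [0.1, 1.0, -0.1]
finger_gap: 0.0381
gripper_force: 0.0
```

{"api": "carry_out", "payload": {
  "rows": [
    [0,0,0,0,140],
    [0,0,0,0,200],
    [0,0,0,0,255],
    [0,0,0,0,255],
    [0,0,0,0,255]
  ]
}}

```text
clock: 14.3
tool_pos: [0.4462, -0.1972, 0.1084]
orientation: [-0.002, 0.658, 0.753, -0.003]
force: [-9.2, -2.4, 5.2]
finger_gap: 0.0115
gripper_force: 61.0
```

{"api": "carry_out", "payload": {
  "rows": [
    [0,0,-3,0,255],
    [0,0,-3,0,255],
    [0,0,-3,0,255],
    [0,0,0,0,255],
    [0,0,0,0,255]
  ]
}}

```text
clock: 14.72
tool_pos: [0.4457, -0.197, 0.1149]
orientation: [-0.002, 0.658, 0.753, -0.002]
force: [-3.6, -4.7, -8.8]
finger_gap: 0.0117
gripper_force: 59.2
```

{"api": "carry_out", "payload": {
  "rows": [
    [0,0,-2,0,255],
    [0,0,0,0.1,255],
    [0,0,0,0.1,255],
    [0,0,0,0.1,255],
    [0,0,0,0.1,255]
  ]
}}

```text
clock: 15.13
tool_pos: [0.445, -0.1969, 0.1164]
orientation: [-0.002, 0.796, 0.605, -0.003]
force: [-5.5, -5.4, -9.2]
finger_gap: 0.0115
gripper_force: 59.1
```

{"api": "carry_out", "payload": {
  "rows": [
    [0,0,0,0.1,255],
    [0,0,0,0.1,255],
    [0,0,0,0.1,255],
    [0,0,0,0.1,255],
    [0,0,0,0.1,255]
  ]
}}

```text
clock: 15.55
tool_pos: [0.4441, -0.1965, 0.116]
orientation: [-0.002, 0.921, 0.389, -0.004]
force: [-7.0, -4.4, -8.7]
finger_gap: 0.0113
gripper_force: 59.2
```

{"api": "carry_out", "payload": {
  "rows": [
    [0,0,0,0.1,255],
    [0,0,0,0.1,255],
    [0,0,0,0.1,255],
    [0,0,0,0.03,255],
    [0,0,0,0,255]
  ]
}}

```text
clock: 15.97
tool_pos: [0.4437, -0.196, 0.1157]
orientation: [-0.002, 0.972, 0.234, -0.005]
force: [-6.5, -3.3, -8.5]
finger_gap: 0.0117
gripper_force: 59.3
```

Run:
```python
from h import *
s,r=state(); print(s["tool_pos"], "yaw",np.arctan2(r[1,0],r[0,0]),s["force"],s["wrist_torque"])
```

```text
[ 0.44371417 -0.19595626  0.11568728] yaw 0.4727186427703881 [-6.51675529 -3.34574747 -8.47830371] [-0.58623706  1.01583913 -0.02550244]
```

{"api": "carry_out", "payload": {
  "rows": [
    [-1,0,4,0,255],
    [-1,0,5,0,255],
    [0,0,5,0,255],
    [0,0,4,0,255],
    [0,0,2,0,255]
  ]
}}

```text
clock: 16.38
tool_pos: [0.4436, -0.1962, 0.0964]
orientation: [-0.002, 0.972, 0.234, -0.003]
force: [-5.5, 0.4, -5.4]
finger_gap: 0.0115
gripper_force: 59.7
```

{"api": "carry_out", "payload": {
  "rows": [
    [0,0,1,0,255],
    [0,0,0,0,255],
    [0,0,0,0,255],
    [0,0,0,0,255],
    [0,0,0,0,255]
  ]
}}

```text
clock: 16.8
tool_pos: [0.4437, -0.1962, 0.0958]
orientation: [-0.002, 0.972, 0.234, -0.003]
force: [-6.8, 0.6, -4.8]
finger_gap: 0.0118
gripper_force: 59.7
```

{"api": "carry_out", "payload": {
  "rows": [
    [0,0,1,0,255],
    [0,0,0,0,255],
    [0,0,0,0,200],
    [0,0,0,0,140],
    [0,0,0,0,120]
  ]
}}

```text
clock: 17.22
tool_pos: [0.4489, -0.1983, 0.098]
orientation: [0.002, 0.972, 0.234, 0.002]
force: [0.9, -0.4, 0.1]
finger_gap: 0.0416
gripper_force: 0.0
```

{"api": "carry_out", "payload": {
  "rows": [
    [0,0,0,0,120],
    [0,0,-10,0,120],
    [0,0,-25,0,120],
    [0,0,-35,0,120],
    [0,0,-35,0,120]
  ]
}}

```text
clock: 17.63
tool_pos: [0.4463, -0.1969, 0.2027]
orientation: [-0.0, 0.972, 0.234, -0.0]
force: [0.7, -0.2, 0.1]
finger_gap: 0.0454
gripper_force: 0.0
```

Run:
```python
from h import *
import pickle
s,r=state(); print(s["tool_pos"],s["force"])
a=viewer.camera("side"); cv2.imwrite("pics/side9.png",a); b=viewer.camera("wrist")
a0=cv2.imread("pics/side0.png")
for n,i in(("start",a0),("now",a)):
    m=np.zeros(i.shape[:2],np.uint8); m[236:258,250:284]=i[236:258,250:284].max(2)<75
    k,l,st,ce=cv2.connectedComponentsWithStats(m); j=1+np.argmax(st[1:,4]); print(n,st[j],ce[j])
a=cv2.resize(a[190:330,230:390],(457,400),interpolation=cv2.INTER_CUBIC); cv2.imwrite("pics/m9.png",cv2.resize(np.hstack([a,b]),(800,292)))
```

```text
[ 0.44630368 -0.19691882  0.20266299] [ 0.72928261 -0.24905473  0.10589085]
start [256 241  24  14 169] [267.3964497  247.36094675]
now [256 237  28  18 204] [269.60294118 246.21568627]
```

View pics/m9.png

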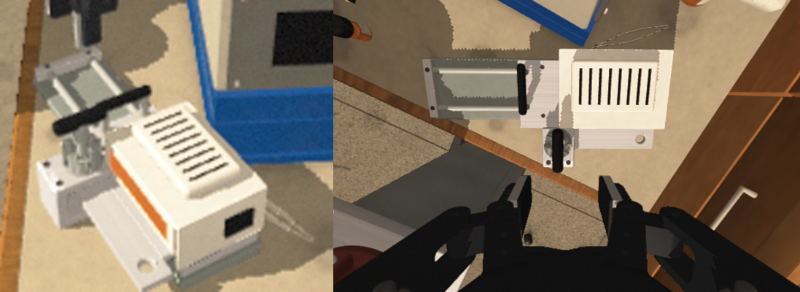

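The bar is back along the station's x and the carriage is home. In the side view the bow merges with the bar, so I'll compare only the bar's left part for height, then hand in if it matches.

Run:
```python
from h import *
d=[]
for n in("side0","side9"):
    i=cv2.imread(f"pics/{n}.png")[236:260,256:267].max(2)<75; y=np.argwhere(i)[:,0].mean()+236; d.append(y); print(n,y,i.sum())
print(proj("side",[.445,-.195,.104])-proj("side",[.445,-.195,.115]))
if abs(d[0]-d[1])<.7: print(env.job_done())
```

```text
side0 249.77215189873417 79
side9 249.73076923076923 78
[0.3225965  4.44132052]
the job is handed in; nothing more can be done
None
```

The job is handed in at about 18 s. The carriage was pushed to its stop under the hood and the T-handle turned back. In the side view the handle stands within 0.1 pixel of its starting height, so the pin is fully down. The loose items were not touched.

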